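# Open the label printer for a new roll

## Task

The label printer needs a new roll: press down its orange release tab so that the sprung lid pops up by itself, then push the lid all the way over backwards until it stays fully open. Only touch, press and push: do not lift the printer or shove it about, and leave the things lying around it where they are.

Things in the scene. Friction and masses are not known exactly. Their poses are not given: they have to be found in the camera images.
- printer: Loose desktop label printer, grey, 203 mm long (x) by 150 mm wide (y) by 80 mm high with the lid shut, about 1.8 kg on rubber feet. Origin: under the middle of the body, on the bench. Own axes: -x is the front (label slot, orange tab), +x the rear (hinge), z up. Body walls reach 60 mm high, the front deck beside the tab 52 mm.
- tab_top (a point): Middle of the top of the orange release tab at the printer's front, 86 mm ahead (-x) of its origin, 68 mm above the bench. Pad 36 mm (x) by 44 mm (y). The shut lid's front is 26 mm behind this point and rises 12 mm above it. It goes straight down: the lid comes free after about 4 mm, stop at 7 mm; about 2 N to start, 5.5 N at the stop; springs back when let go.
- release_tab (a joint): Travel of the release tab, m: 0 up, 0.007 fully pressed; the lid is freed at about 0.004.
- lid_edge (a point): Middle of the lid's lower front edge (towards the robot); moves with the lid. The white lid is a slab 135 mm long from hinge to this edge, 148 mm wide, 18 mm thick, 0.12 kg. Shut, this point is 62 mm above the bench, 60 mm ahead of the printer's origin; popped up, about 127 mm up and 43 mm ahead.
- hinge_line (a point): Middle of the hinge line at the rear of the lid, level with the lid's underside: 75 mm behind the printer's origin, 62 mm above the bench; the hinge line runs along the printer's y.
- lid (a joint): Opening angle of the lid, rad: 0 shut and latched, about 0.5 popped up on its sprung lifter, 1.9 fully open at its stop, leaning backwards. Let go below about 1.4 it sinks back to 0.5; past about 1.7 it falls to the stop by its own weight and stays. Moves freely: about 1 N at the front edge.
- cutter: Loose grey box cutter, lying, 156 mm long (its y), 31 mm wide, 23 mm high; origin under its middle. Leave where it is.
- red_marker: Loose black marker pen with a red band, lying, 136 mm long (its y) and 14 mm thick; origin under its middle. Leave where it is.
- spray_can: Loose upright spray can, 53 mm across, 191 mm high; origin under its middle. Leave where it is.
Not all that is in view belongs to the job. Of the things like the spray_can, leave any that is black; of the rest the larger one is meant.

How it is judged:
By the outcome, as a careful person would: the job done as asked, in the order asked, and still so for the second after the job is handed in, with the robot touching nothing.
It also fails if it takes over 40 s, if anything falls off the work surface, if the arm or the gripper's body presses on something with over 40 N, if the wrist force passes 120 N, or if a joint passes its speed limit or range.

## Robot

A 7-joint arm with a two-finger parallel gripper is mounted at the origin on a cart in front of the work surface, level with it; the furniture and walls round the work are solid. World frame = base frame: x ahead of the robot, y to its left, z up, the work surface at z = 0. Lengths are in m, angles in rad, forces in N, time in s.
With the tool pointing down it reaches from about 0.425 to 0.925 m from the base axis. Payload 6.8 kg.
Tool frame: the origin (TCP) lies midway between the tips of the shut fingers; the grasp point (between the pads) lies 19 mm behind it; z points along the fingers, x is the direction in which the jaws open and shut, and the axes are right-handed (so a half turn about z gives the same grasp; the last joint's range is limited). The gripper opens to 85 mm and grips with 20 to 120 N. Pads are 22 mm wide; open, the fingers measure 114 mm over their backs; the gripper's body (76 mm by 85 mm) begins 54 mm behind the grasp point. The pads swing forward as they close: fully open they stand 13 mm farther back than shut.
Start: joints at [-1.434, 0.477, 0.022, 1.555, -0.011, 1.109, -0.083], TCP at [0.164, 0.655, 0.198] pointing down, gripper open.
Joint ranges: [-2.96, 2.96], [-0.34, 2.1], [-1.41, 1.46], [0.24, 2.44], [-1.37, 4.51], [0.17, 1.92], [-2.96, 2.96]. Speed limits (rad/s): [2.39, 2.39, 3.14, 3.14, 3.14, 3.14, 3.14].

## Interface

Orientations are given as a unit quaternion [w, x, y, z].
In Python, from station import bot, imaging, nets gives the robot as it stands. The module is installed in compiled form; this text tells all that it offers.
- The arm moves only by the tool apply_moves, never from a script. Its argument "moves" is text: rows parted by semicolons, each of 7 numbers parted by spaces: the gripper command: -1 is fully open, 1 is shut, values between are in proportion, then the shift along the tool's x, y, z normalised to -1 to 1, where 1 is 120 mm, then the turn, a rotation vector about the tool's x, y, z normalised to -1 to 1, where 1 is 4 degrees. In form: hand dx dy dz rx ry rz; .... A call has 1 to 12 rows; each row shifts and turns the commanded pose from where the row before left it, along the tool's axes as they then stand; what a row does not reach is not made up. A row lasts 1/12 s, in which the tool goes at most 41.7 mm and 7.16 degrees, less where a joint would pass 70% of its speed; a pose out of reach is approached as far as the arm can. A call with a number of a shift or a turn outside -1 to 1 is refused whole. A call with a gripper value outside its range is refused whole. The fingers move at their own pace and stop on an object; "force" is the grip in N (left out, the last holds). Time passes only in rows, so rows that do not move let the fingers close. It gives the time, the measured TCP pose, the force and the opening at its end, in the units of the state.
- bot.get_obs(): the state, without advancing time (a new reading comes with each control period).
- imaging.read_camera(name): name is "scene" or "top"; returns a dict with "image" (480x640x3 uint8, red, green, blue), "fx", "fy", "cx", "cy" (pixels), "dist_coeffs" ([k1, k2, p1, p2, k3] as OpenCV has them; the pictures are not rectified), "view" (4x4, takes a point from world to camera coordinates). Camera axes: x right, y down, z forward; pixel columns grow to the right and rows downward; lengths in m; the calibration is good to about 2 mm. A picture is of the moment at which its call begins. There is no depth.
- bot.hand_in(): hands the job in, once; it reports no verdict.
Trained networks look in a picture, given as the dict that the camera call returned (one of the last four; its "shot" number tells which), for a name from the list of things; names that differ only in an ending like _2 or _b are one class to them, and where a whole thing is asked for, a point or a joint stands for the part that bears it (a point fixed in the world has none). Each returns a list of dicts, best first, with "score" (0 to 1); they miss things now and then, are a little off and sometimes report something else, mostly with a low value. They report only what shows in the picture. A call takes as long as a camera call. They do not tell look-alikes from the thing itself.
- nets.spot_in(picture, name): "rect" ([left, top, right, bottom] in pixels, round what is visible of it).
- nets.outline_of(picture, name): "region" (480x640 bool, what is visible of it) and "rect" ([left, top, right, bottom] in pixels, round what is visible of it).
- nets.spot_point(picture, name): "location" ([column, row] in pixels: a listed point, or the origin of a listed thing).
The state is a dict: "t": time; "q": joint angles; "joint_vel": joint speeds; "joint_torque": joint torques, N m; "eef_pos": TCP position; "tool_rot": TCP orientation; "contact_force": force on the tool from outside, world axes, zero at the start; "torque": the same for the moment, N m; "gripper_width": opening from 0.0 (shut) to 1.0 (fully open).
Only numpy, scipy, OpenCV 4.12 (cv2) and the standard library are available. Lean on these libraries where they do the work, as an engineer would, in place of code of your own. Each camera call takes 0.05 s, during which the arm holds its last target.

## Working session

There is one attempt and no reset: what is moved stays moved. The work goes in short steps, Python scripts to look and compute and a tool call to move; the robot and the scene stay as the last step left them, time stands still between calls to the robot, and variables do not carry over. Pictures are saved under pics/ and viewed, and the job is handed in when it is done.

Besides the shell and the picture viewer there is one more tool, called after ">>>" as name(argument=value, ...) on one line, values as JSON. apply_moves: Moves the arm, as the interface text tells. Scaled input: -1 to 1 covers 120 mm each way for a shift and 4 degrees each way for a turn. Its arguments: {"type":"object","properties":{"moves":{"type":"string"},"force":{"type":"number"}},"required":["moves"]}

```bash
mkdir -p pics; cat > h.py <<'E'
import numpy as np, cv2
from station import bot, imaging, nets
def save(p,name,crop=None,s=1):
    im=p["image"][:,:,::-1].copy()
    if crop: l,t,r,b=crop; im=im[t:b,l:r]
    if s!=1: im=cv2.resize(im,None,fx=s,fy=s,interpolation=cv2.INTER_CUBIC)
    cv2.imwrite("pics/"+name,im)
def K(p): return np.array([[p["fx"],0,p["cx"]],[0,p["fy"],p["cy"]],[0,0,1.]])
def ray(p,uv):
    n=cv2.undistortPoints(np.array([[uv]],float),K(p),np.array(p["dist_coeffs"],float))[0,0]
    V=np.array(p["view"]);R=V[:3,:3];t=V[:3,3]
    return -R.T@t, R.T@np.array([n[0],n[1],1])
def atz(p,uv,z):
    o,d=ray(p,uv); return o+d*(z-o[2])/d[2]
def proj(p,X):
    V=np.array(p["view"]);rv,_=cv2.Rodrigues(V[:3,:3])
    return cv2.projectPoints(np.array(X,float).reshape(-1,1,3),rv,V[:3,3],K(p),np.array(p["dist_coeffs"],float))[0][:,0]
E
python3 - <<'E'
from h import *
o=bot.get_obs();print(o["t"],o["eef_pos"],o["tool_rot"],o["contact_force"])
Z=dict(printer=0,tab_top=.068,lid_edge=.062,hinge_line=.062,cutter=0,red_marker=0,spray_can=0)
for c in("scene","top"):
    p=imaging.read_camera(c);save(p,c+"0.png");print(c,np.round(ray(p,(320,240)),3).tolist())
    for n,z in Z.items():
        for r in nets.spot_point(p,n)[:3]: print(n,round(r["score"],2),np.round(r["location"]),np.round(atz(p,r["location"],z),3))
E
```

```text
0.0 [0.1634679  0.65425481 0.19684239] [ 5.96127617e-04  7.88157832e-01  6.15472544e-01 -6.50348924e-04] [-0.60299724 -0.52243577 -0.90779859]
scene [[0.135, -0.7, 0.567], [0.512, 0.679, -0.526]]
printer 0.96 [320. 287.] [ 0.584 -0.106  0.   ]
tab_top 0.85 [287. 275.] [ 0.505 -0.115  0.068]
lid_edge 0.92 [299. 271.] [ 0.533 -0.111  0.062]
lid_edge 0.69 [323. 285.] [ 0.543 -0.17   0.062]
hinge_line 0.71 [349. 240.] [ 0.673 -0.082  0.062]
cutter 0.92 [249. 252.] [0.536 0.082 0.   ]
red_marker 0.79 [402. 339.] [ 0.609 -0.303  0.   ]
spray_can 0.91 [489. 376.] [ 0.658 -0.44   0.   ]
spray_can 0.61 [428. 287.] [ 0.752 -0.23   0.   ]
spray_can 0.56 [466. 321.] [ 0.731 -0.336  0.   ]
top [[0.465, -0.097, 1.188], [0.134, 0.013, -0.991]]
printer 0.6 [329. 255.] [ 0.594 -0.102  0.   ]
lid_edge 0.83 [335. 280.] [ 0.537 -0.114  0.062]
hinge_line 0.86 [325. 217.] [ 0.665 -0.092  0.062]
cutter 0.76 [248. 282.] [0.534 0.067 0.   ]
cutter 0.37 [427. 252.] [ 0.607 -0.308  0.   ]
red_marker 0.87 [425. 253.] [ 0.605 -0.304  0.   ]
red_marker 0.69 [330. 257.] [ 0.59  -0.103  0.   ]
spray_can 0.69 [437. 193.] [ 0.734 -0.329  0.   ]
spray_can 0.61 [488. 230.] [ 0.657 -0.44   0.   ]
spray_can 0.59 [394. 185.] [ 0.75  -0.237  0.   ]
```

View pics/scene0.png

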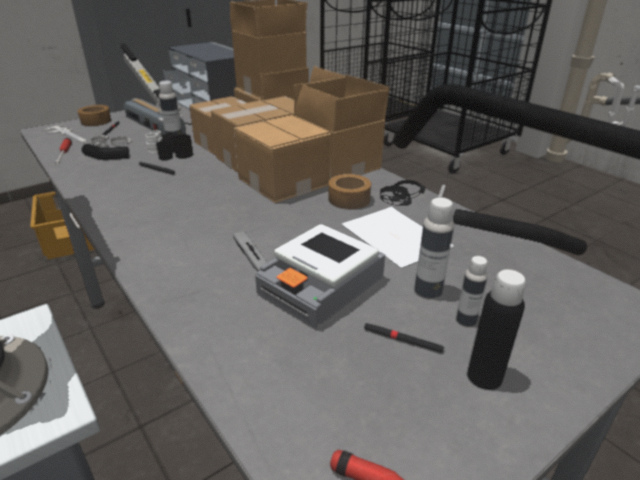

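View pics/top0.png

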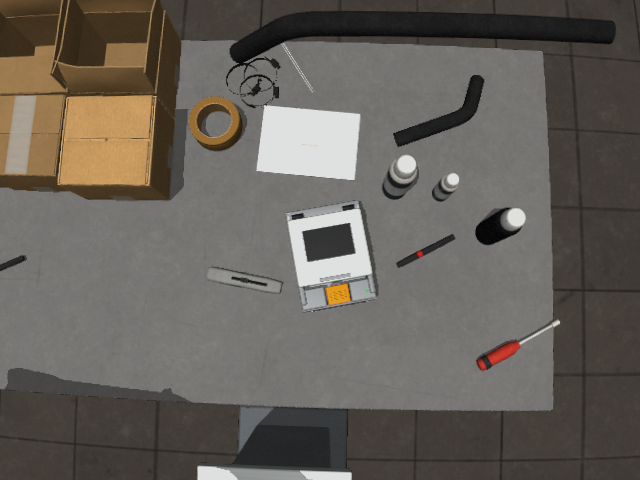

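```bash
cat > fit.py <<'E'
from h import *
from scipy.optimize import least_squares
def orange(p):
    hsv=cv2.cvtColor(p["image"],cv2.COLOR_RGB2HSV)
    m=cv2.inRange(hsv,(8,180,150),(22,255,255))
    n,l,s,c=cv2.connectedComponentsWithStats(m)
    return [(s[i,4],c[i],s[i,:4]) for i in range(1,n) if s[i,4]>60]
E
python3 - <<'E'
from fit import *
obs=[]
for c in("scene","top"):
    p=imaging.read_camera(c)
    print(c,[(a,np.round(b,1),s) for a,b,s in orange(p)])
    for n,L,z in(("tab_top",(-.086,0),.068),("lid_edge",(-.06,0),.062),("hinge_line",(.075,0),.062),("printer",(0,0),0)):
        for r in nets.spot_point(p,n)[:1]: obs.append((p,r["location"],(*L,z),1 if n!="printer" else .5))
    if c=="scene": save(p,"sc_crop.png",(220,190,420,340),4)
    else:
        save(p,"top_crop.png",(270,190,400,320),4)
        rr=[o for o in orange(p) if abs(o[1][0]-338)<15 and abs(o[1][1]-295)<15]
        for o in rr: obs.append((p,o[1],(-.086,0,.068),3)); print(atz(p,o[1],.068))
        P=p
def T(v,L):
    c,s=np.cos(v[2]),np.sin(v[2]); return [v[0]+c*L[0]-s*L[1],v[1]+s*L[0]+c*L[1],L[2]]
f=lambda v:np.concatenate([w*(proj(p,T(v,L))[0]-uv) for p,uv,L,w in obs])
r=least_squares(f,[.59,-.1,.1],loss="soft_l1")
print(r.x,np.round(f(r.x).reshape(-1,2),1).tolist())
for nm,pts in (("lidtop",[(-.06,.074,.08),(-.06,-.074,.08),(.075,-.074,.08),(.075,.074,.08)]),("tab",[(-.104,.022,.068),(-.104,-.022,.068),(-.068,-.022,.068),(-.068,.022,.068)])):
    print(nm,(( proj(P,[T(r.x,q) for q in pts])-[270,190])*4).round().tolist())
for uv in((170,195),(180,100)): print(atz(P,uv,.1))
for c in("top",):
  for n in("cutter","red_marker","spray_can"): print(n,[ (np.round(q["rect"]),round(q["score"],2)) for q in nets.spot_in(P,n)])
E
```

```text
scene []
top [(np.int32(393), array([337.7, 293.8]), array([326, 284,  25,  21], dtype=int32))]
[ 0.5111471  -0.12038911  0.068     ]
[ 0.59508289 -0.10405763  0.1880645 ] [[3.3, 0.6], [2.9, 1.6], [1.5, 0.9], [-0.3, -0.9], [0.2, -1.2], [-2.6, -0.1], [-2.0, 0.2], [0.7, 0.9], [-0.4, 0.8]]
lidtop [[112.0, 387.0], [412.0, 338.0], [365.0, 70.0], [70.0, 117.0]]
tab [[232.0, 460.0], [320.0, 445.0], [308.0, 373.0], [220.0, 387.0]]
[0.69454965 0.21649944 0.1       ]
[0.89337632 0.21077412 0.1       ]
cutter [(array([208., 267., 280., 296.]), 0.61)]
red_marker [(array([400., 233., 456., 270.]), 0.89)]
spray_can [(array([381., 152., 419., 201.]), 0.86), (array([473., 205., 527., 247.]), 0.66), (array([431., 173., 461., 203.]), 0.59)]
```

View pics/top_crop.png

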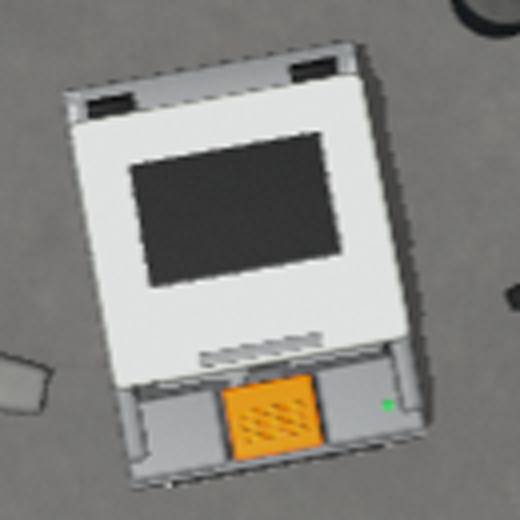

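View pics/sc_crop.png

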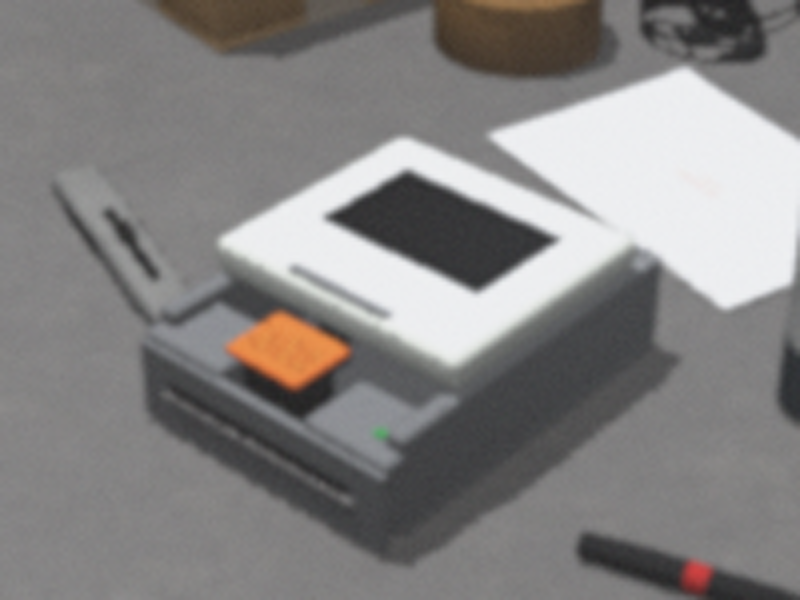

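```bash
cat > mv.py <<'E'
from h import *
from scipy.spatial.transform import Rotation as Ro
PX,PY,YAW=.595,-.104,.188
def W(x,y,z):
    c,s=np.cos(YAW),np.sin(YAW); return np.array([PX+c*x-s*y,PY+s*x+c*y,z])
def Rt(tilt): # printer aligned, tilt deg about tool y
    return Ro.from_matrix(np.array([[np.cos(YAW),np.sin(YAW),0],[np.sin(YAW),-np.cos(YAW),0],[0,0,-1.]])) * Ro.from_rotvec([0,np.radians(tilt),0]) 
def now():
    o=bot.get_obs(); q=o["tool_rot"]; return np.array(o["eef_pos"]),Ro.from_quat([q[1],q[2],q[3],q[0]]),o
def local(p):  # world->printer
    d=Rt(0).inv().apply(p-np.array([PX,PY,0])); return np.array([d[0],-d[1],p[2]])
E
python3 - <<'E'
from mv import *
from scipy.optimize import least_squares
p,R,o=now(); print(local(p),(R.inv()*Rt(0)).as_rotvec(degrees=True))
tp=W(-.086,0,.15);N=24
def run(v,path=False):
    P,Q=p.copy(),R;L=[]
    for i in range(N):
        P=P+Q.apply(v[:3]*.12); Q=Q*Ro.from_rotvec(v[3:]*np.radians(4)); L.append(P)
    return L if path else np.r_[(P-tp)*10,(Q.inv()*Rt(0)).as_rotvec()]
r=least_squares(run,[0,.3,0,0,0,.6]);print(r.x.round(4),r.cost);print(np.round(run(r.x,True)[::4],3))
E
```

```text
[-0.28198857  0.8261524   0.19779441] [-6.23582438e-04  8.82356541e-04  6.52003223e+01]
[-0.1096  0.2914  0.0166 -0.      0.      0.6792] 5.75313792987474e-30
[[ 0.194  0.634  0.196]
 [ 0.306  0.535  0.188]
 [ 0.397  0.417  0.18 ]
 [ 0.465  0.284  0.172]
 [ 0.506  0.14   0.164]
 [ 0.519 -0.008  0.156]]
```

>>> apply_moves(moves="1 -0.11 0.29 0.016 0 0 0.68;1 -0.11 0.29 0.016 0 0 0.68;1 -0.11 0.29 0.016 0 0 0.68;1 -0.11 0.29 0.016 0 0 0.68;1 -0.11 0.29 0.016 0 0 0.68;1 -0.11 0.29 0.016 0 0 0.68;1 -0.11 0.29 0.016 0 0 0.68;1 -0.11 0.29 0.016 0 0 0.68;1 -0.11 0.29 0.016 0 0 0.68;1 -0.11 0.29 0.016 0 0 0.68;1 -0.11 0.29 0.016 0 0 0.68;1 -0.11 0.29 0.016 0 0 0.68")

```text
t: 2.45
eef_pos: [0.4493, 0.317, 0.175]
tool_rot: [-0.0, 0.93, 0.368, 0.0]
contact_force: [1.6, 0.6, 0.3]
gripper_width: -0.002
```

>>> apply_moves(moves="1 -0.11 0.29 0.016 0 0 0.68;1 -0.11 0.29 0.016 0 0 0.68;1 -0.11 0.29 0.016 0 0 0.68;1 -0.11 0.29 0.016 0 0 0.68;1 -0.11 0.29 0.016 0 0 0.68;1 -0.11 0.29 0.016 0 0 0.68;1 -0.11 0.29 0.016 0 0 0.68;1 -0.11 0.29 0.016 0 0 0.68;1 -0.11 0.29 0.016 0 0 0.68;1 -0.11 0.29 0.016 0 0 0.68;1 -0.11 0.29 0.016 0 0 0.68;1 0 0 0 0 0 0")

```text
t: 3.45
eef_pos: [0.5099, -0.0899, 0.154]
tool_rot: [0.002, 0.994, 0.11, 0.0]
contact_force: [-0.9, -0.8, -0.1]
gripper_width: -0.0
```

```bash
cat > st.py <<'E'
from mv import *
p,R,o=now(); e=(R.inv()*Rt(0)).as_rotvec(degrees=True)
print("t",round(o["t"],2),"local",local(p).round(4),"err",e.round(2),"F",np.round(o["contact_force"],2),"grip",round(o["gripper_width"],2),"q",np.round(o["q"],2))
E
cat > goto.py <<'E'
import sys
from mv import *
x,y,z,t=map(float,sys.argv[1:5]); p,R,o=now()
print("shift(units)",(R.inv().apply(W(x,y,z)-p)/.12).round(3),"turn(units)",((R.inv()*Rt(t)).as_rotvec(degrees=True)/4).round(3))
E
python3 st.py; python3 goto.py -.086 0 .12 8
```

```text
t 3.45 local [-0.081   0.0298  0.154 ] err [0.19 0.02 1.91] F [-0.89 -0.78 -0.14] grip -0.0 q [-0.4   0.29  0.54  2.   -0.19  0.89  0.47]
shift(units) [-0.05   0.246  0.284] turn(units) [0.015 2.004 0.48 ]
```

>>> apply_moves(moves="1 -0.05 0.245 0.1 0 0 0.48;1 0 0 0.1 0 0.5 0;1 0 0 0 0 0.5 0;1 0 0 0 0 0.5 0;1 0 0 0 0 0.5 0;1 0 0 0 0 0 0;1 0 0 0 0 0 0")

```text
t: 4.03
eef_pos: [0.5121, -0.1112, 0.1299]
tool_rot: [-0.007, 0.993, 0.1, 0.069]
contact_force: [-0.7, 0.0, 0.7]
gripper_width: -0.001
```

```bash
python3 st.py; python3 goto.py -.086 0 .075 8; python3 - <<'E'
from h import *
p=imaging.read_camera("scene");save(p,"s1.png",(200,100,460,340),3)
E
```

```text
t 4.03 local [-0.0828  0.0084  0.1299] err [-0.08 -7.98  0.7 ] F [-0.72  0.    0.67] grip -0.0 q [-0.31  0.27  0.51  2.11 -0.29  0.69  0.59]
shift(units) [-0.09   0.07   0.449] turn(units) [-0.031  0.005  0.174]
```

View pics/s1.png

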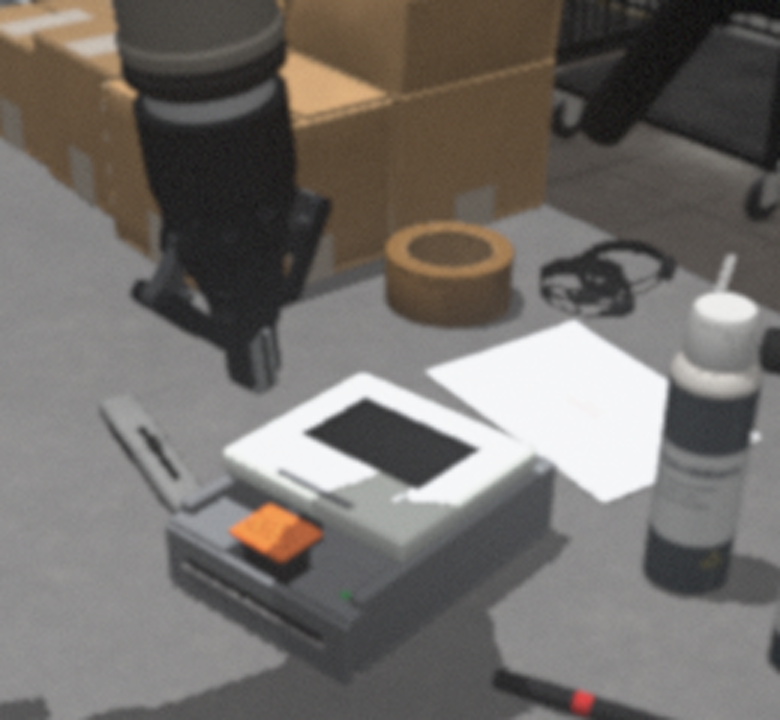

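```bash
python3 - <<'E'
from mv import *
p,R,o=now(); P=imaging.read_camera("scene")
f=lambda X:((proj(P,[p+R.apply(X)])[0]-[200,100])*3).round().tolist()
print(f([0,0,0]))
for x in(-.05,.05,.06,.07): print(x,[(z,f([x,0,z])) for z in(-.03,-.05,-.07,-.09)])
E
```

```text
[266.0, 428.0]
-0.05 [(-0.03, [194.0, 432.0]), (-0.05, [188.0, 402.0]), (-0.07, [181.0, 371.0]), (-0.09, [175.0, 339.0])]
0.05 [(-0.03, [320.0, 342.0]), (-0.05, [316.0, 313.0]), (-0.07, [312.0, 283.0]), (-0.09, [308.0, 252.0])]
0.06 [(-0.03, [331.0, 334.0]), (-0.05, [328.0, 305.0]), (-0.07, [324.0, 275.0]), (-0.09, [320.0, 244.0])]
0.07 [(-0.03, [343.0, 326.0]), (-0.05, [340.0, 297.0]), (-0.07, [336.0, 267.0]), (-0.09, [333.0, 236.0])]
```

```bash
python3 - <<'E'
from mv import *
p,R,o=now(); print(local(p),o["t"])
for c,cr in(("scene",(200,100,460,340)),("top",(240,150,440,350))):
    P=imaging.read_camera(c)
    im=P["image"][:,:,::-1].copy(); 
    q=proj(P,[p,p+R.apply([0,0,-.05]),p+R.apply([.02,0,0]),W(-.086,0,.068)]).round().astype(int)
    for i,k in enumerate(q): im[k[1],k[0]]=[(0,0,255),(0,255,0),(255,0,0),(255,255,0)][i]
    l,t,r,b=cr
    cv2.imwrite("pics/c_%s.png"%c,cv2.resize(im[t:b,l:r],None,fx=2.9,fy=2.9,interpolation=cv2.INTER_NEAREST)); print(c,(q-[l,t])*2.9)
E
```

```text
[-0.08187041  0.00843501  0.12998499] 4.1333
scene [[258.1 414.7]
 [246.5 345.1]
 [281.3 397.3]
 [266.8 507.5]]
top [[269.7 408.9]
 [275.5 417.6]
 [266.8 379.9]
 [284.2 417.6]]
```

View pics/c_scene.png

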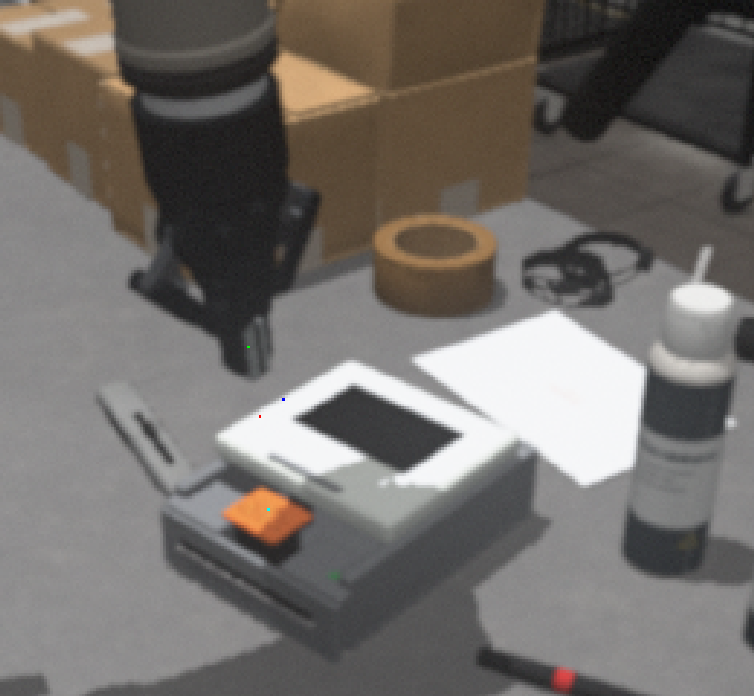

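View pics/c_top.png

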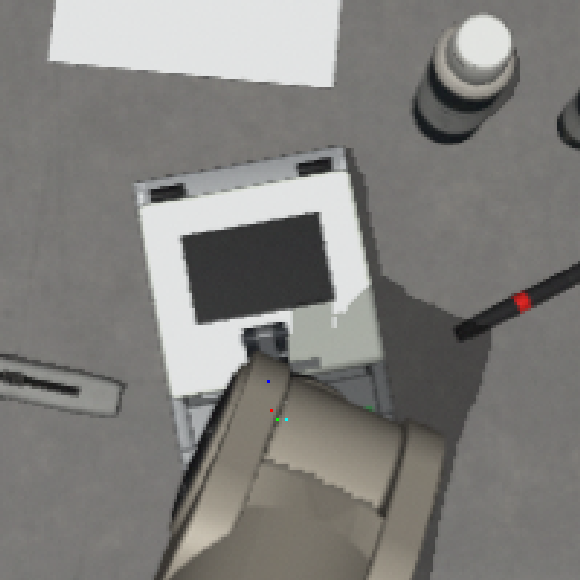

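>>> apply_moves(moves="1 -0.05 0.07 -0.25 0 0 0.17;1 0 0 -0.1 0 1 0;1 0 0 0 0 1 0;1 0 0 0 0 1 0;1 0 0 0 0 1 0;1 0 0 0 0 1 0;1 0 0 0 0 1 0;1 0 0 0 0 1 0;1 0 0 0 0 1 0;1 0 0 0 0 0 0;1 0 0 0 0 0 0")

```text
t: 5.15
eef_pos: [0.5025, -0.1178, 0.1698]
tool_rot: [-0.036, 0.949, 0.091, 0.301]
contact_force: [0.4, -0.7, -0.2]
gripper_width: -0.001
```

```bash
python3 st.py; cat > look.py <<'E'
import sys
from mv import *
p,R,o=now(); tag=sys.argv[1]
for c,cr in(("scene",(200,100,460,340)),("top",(240,100,440,350))):
    P=imaging.read_camera(c)
    im=P["image"][:,:,::-1].copy(); 
    q=proj(P,[p,p+R.apply([0,0,-.05]),p+R.apply([.02,0,0])]).round().astype(int)
    for i,k in enumerate(q): im[k[1],k[0]]=[(0,0,255),(0,255,0),(255,0,0),(255,255,0)][i]
    l,t,r,b=cr
    cv2.imwrite("pics/%s_%s.png"%(tag,c),cv2.resize(im[t:b,l:r],None,fx=2.4,fy=2.4,interpolation=cv2.INTER_NEAREST)); print(c,(q-[l,t])*2.4)
E
python3 look.py d
```

```text
t 5.15 local [-0.0934  0.0038  0.1698] err [ -0.85 -35.23   0.2 ] F [ 0.42 -0.68 -0.24] grip -0.0 q [-0.11  0.05  0.44  2.41 -1.16  0.35  1.57]
scene [[204.  302.4]
 [170.4 264. ]
 [220.8 278.4]]
top [[232.8 470.4]
 [242.4 508.8]
 [230.4 448.8]]
```

View pics/d_scene.png

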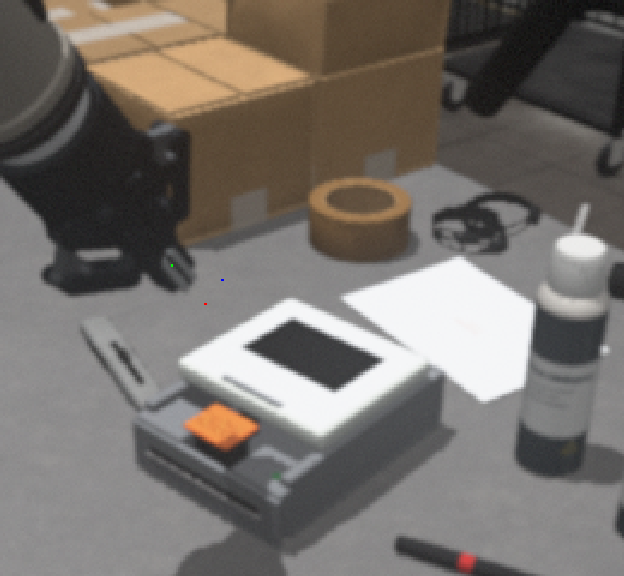

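View pics/d_top.png

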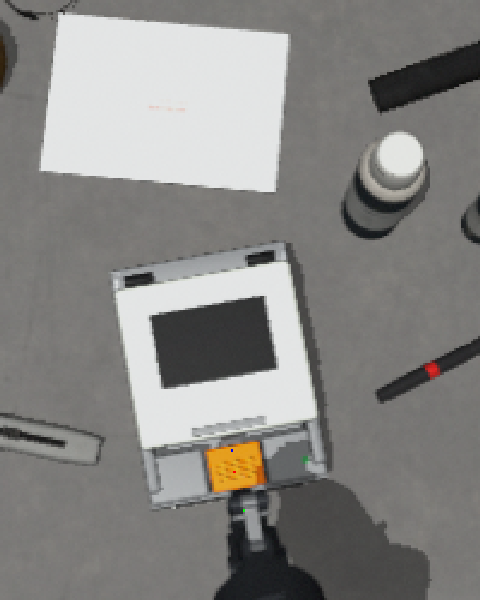

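```bash
python3 - <<'E'
from h import *
import cv2
a=imaging.read_camera("scene");b=imaging.read_camera("top")
A=cv2.resize(a["image"][190:250,240:300,::-1],None,fx=6.5,fy=6.5,interpolation=cv2.INTER_CUBIC)
B=cv2.resize(b["image"][280:340,310:370,::-1],None,fx=6.5,fy=6.5,interpolation=cv2.INTER_CUBIC)
cv2.imwrite("pics/zz.png",np.hstack([A,B]))
E
```

```text
(no output)
```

View pics/zz.png

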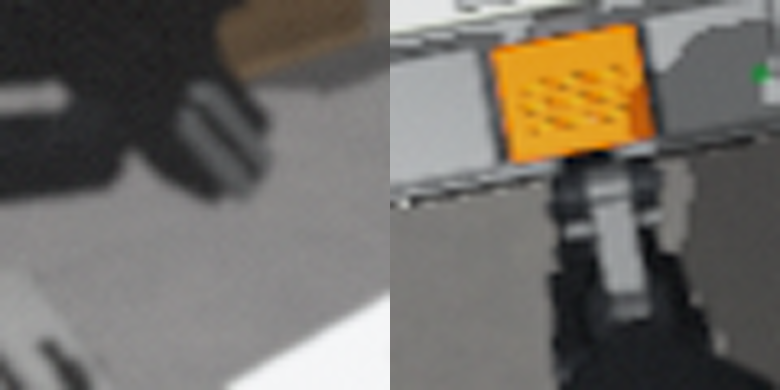

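```bash
python3 - <<'E'
from mv import *
from scipy.optimize import least_squares
p,R,o=now(); a=imaging.read_camera("scene");b=imaging.read_camera("top")
p1=W(-.0819,.0084,.13);R1=Rt(8)
def f(d,w):
    X=p+R.apply(d); 
    e1=proj(a,X)[0]-[278.5,217.5]; e2=proj(a,p1+R1.apply(d))[0]-[287,227]
    e3=proj(b,X)[0][0]-343.3
    return np.r_[e1,e2,e3*w]
for w in(0,1): r=least_squares(f,[0,0,-.02],args=(w,));print(w,r.x*1000,f(r.x,1).round(1), proj(b,p+R.apply(r.x))[0])
print(p,R.as_quat(), a["view"])
E
```

```text
0 [ -3.85926205   8.90701099 -37.73608089] [-1.  -0.3  0.9  0.7  2. ] [345.28950591 308.31261155]
1 [ -2.48962334   6.31050728 -35.14756567] [-0.9 -0.8  0.6  1.   0.2] [343.51844496 307.09144627]
[ 0.50361089 -0.11741956  0.17058878] [ 0.94833651  0.09240574  0.30144269 -0.03537426] [[ 8.03700963e-01 -5.95033413e-01 -7.50627995e-06 -5.25318776e-01]
 [-3.21797213e-01 -4.34635115e-01 -8.41153298e-01  2.16341019e-01]
 [ 5.00511055e-01  6.76038131e-01 -5.40796754e-01  7.12180804e-01]
 [ 0.00000000e+00  0.00000000e+00  0.00000000e+00  1.00000000e+00]]
```

>>> apply_moves(moves="1 0 0 0 0 -1 0;1 0 0 0 0 -1 0;1 0 0 0 0 -1 0;1 0 0 0 0 -1 0;1 0 0 0 0 -1 0;1 0 0 0 0 -1 0;1 0 0 0 0 -0.8 0;1 0 0 0 0 0 -1;1 0 0 0 0 0 -1;1 0 0 0 0 0 -1;1 0 0 0 0 0 -1;1 0 0 0 0 0 -1")

```text
t: 6.45
eef_pos: [0.5033, -0.114, 0.17]
tool_rot: [-0.002, 0.956, 0.272, 0.106]
contact_force: [-0.1, 0.8, -0.7]
gripper_width: -0.002
```

```bash
python3 st.py
```

```text
t 6.45 local [-0.0919  0.0073  0.17  ] err [  0.93 -12.19  20.89] F [-0.1   0.77 -0.69] grip -0.0 q [-0.24  0.15  0.46  2.13 -0.26  0.7   0.94]
```

>>> apply_moves(moves="1 0 0 0 0 0 1;1 0 0 0 0 0 1;1 0 0 0 0 0 1;1 0 0 0 0 0 1;1 0 0 0 0 0 1;1 0 0 0 0 0 1;1 0 0 0 0 0 1;1 0 0 0 0 0 1;1 0 0 0 0 0 1;1 0 0 0 0 0 1;1 0 0 0 0 0 1;1 0 0 0 0 0 1")

```text
t: 7.45
eef_pos: [0.5033, -0.114, 0.17]
tool_rot: [-0.045, 0.984, -0.144, 0.096]
contact_force: [0.8, 0.3, 0.7]
gripper_width: -0.001
```

>>> apply_moves(moves="1 0 0 0 0 0 1;1 0 0 0 0 0 1;1 0 0 0 0 0 1;1 0 0 0 0 0 1;1 0 0 0 0 0 1;1 0 0 0 0 0 1;1 0 0 0 0 0 1;1 0 0 0 0 0 1;1 0 0 0 0 0 1;1 0 0 0 0 0 1;1 0 0 0 0 0 1;1 0 0 0 0 0 1")

```text
t: 8.45
eef_pos: [0.5033, -0.114, 0.17]
tool_rot: [-0.08, 0.84, -0.532, 0.069]
contact_force: [-0.4, -0.0, -0.4]
gripper_width: -0.004
```

```bash
cat > st.py <<'E'
from mv import *
Z=Ro.from_rotvec([0,0,np.pi/2])
p,R,o=now(); Q=Rt(0)*Z
e=(Q.inv()*R).as_rotvec(degrees=True)
print("t",round(o["t"],2),"local",local(p).round(4),"tilt/rot vs aligned",e.round(2),"F",np.round(o["contact_force"],2),"q",np.round(o["q"],2))
E
python3 st.py; python3 look.py e
```

```text
t 8.45 local [-0.0919  0.0073  0.17  ] tilt/rot vs aligned [ 12.2    0.25 -14.52] F [-0.36 -0.03 -0.4 ] q [-0.47  0.17  0.72  2.14 -0.34  0.71 -0.66]
scene [[201.6 300. ]
 [189.6 240. ]
 [228.  304.8]]
top [[228.  470.4]
 [232.8 482.4]
 [254.4 458.4]]
```

View pics/e_scene.png

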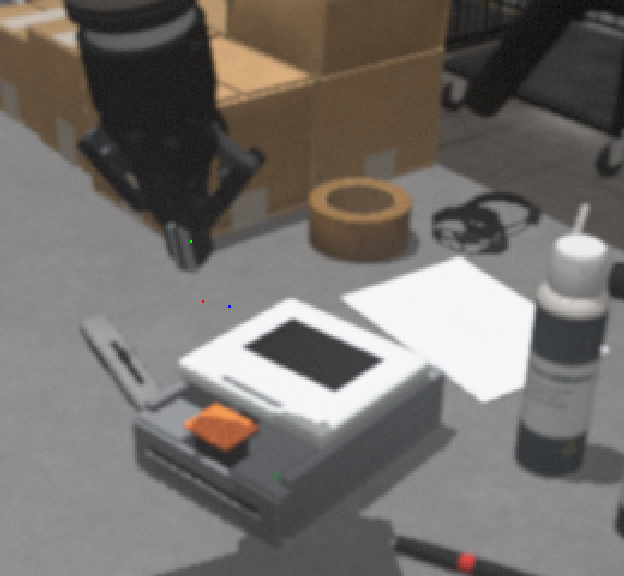

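View pics/e_top.png

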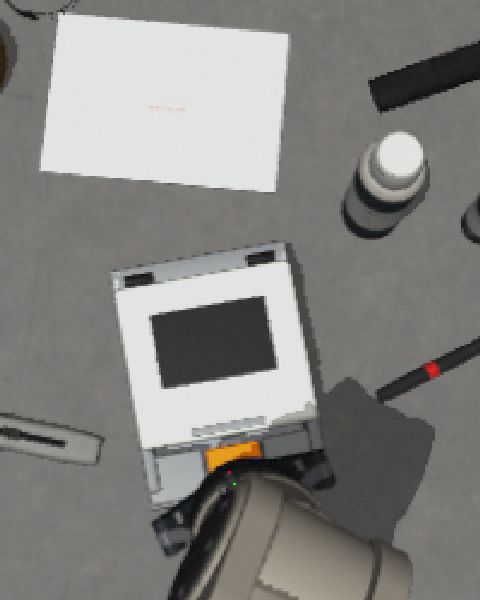

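```bash
cat > goto.py <<'E'
import sys
from mv import *
x,y,z,t=map(float,sys.argv[1:5]); p,R,o=now()
Q=Rt(0)*Ro.from_rotvec([0,0,np.pi/2])*Ro.from_rotvec([np.radians(t),0,0])
print("shift(units)",(R.inv().apply(W(x,y,z)-p)/.12).round(3),"turn(units)",((R.inv()*Q).as_rotvec(degrees=True)/4).round(3), "shift after turn",(Q.inv().apply(W(x,y,z)-p)/.12).round(3))
E
python3 goto.py -.081 .006 .1 12
```

```text
shift(units) [0.015 0.039 0.589] turn(units) [-0.067  0.319  3.65 ] shift after turn [0.011 0.033 0.59 ]
```

>>> apply_moves(moves="1 0 0 0 0 0.08 0.92;1 0 0 0 0 0.08 0.92;1 0 0 0 0 0.08 0.92;1 0 0 0 0 0.08 0.91;1 0.01 0.033 0.25 0 0 0;1 0 0 0.2 0 0 0;1 0 0 0.14 0 0 0;1 0 0 0 0 0 0")

```text
t: 9.22
eef_pos: [0.5128, -0.1122, 0.097]
tool_rot: [-0.081, 0.767, -0.633, 0.066]
contact_force: [-0.6, -0.6, -0.3]
gripper_width: 0.002
```

```bash
python3 st.py; python3 look.py f
```

```text
t 9.22 local [-0.0823  0.0073  0.097 ] tilt/rot vs aligned [11.98 -0.1  -0.12] F [-0.58 -0.63 -0.33] q [-0.41  0.32  0.66  2.19 -0.54  0.56 -0.73]
scene [[216.  381.6]
 [201.6 328.8]
 [235.2 393.6]]
top [[225.6 460.8]
 [228.  472.8]
 [249.6 456. ]]
```

View pics/f_scene.png

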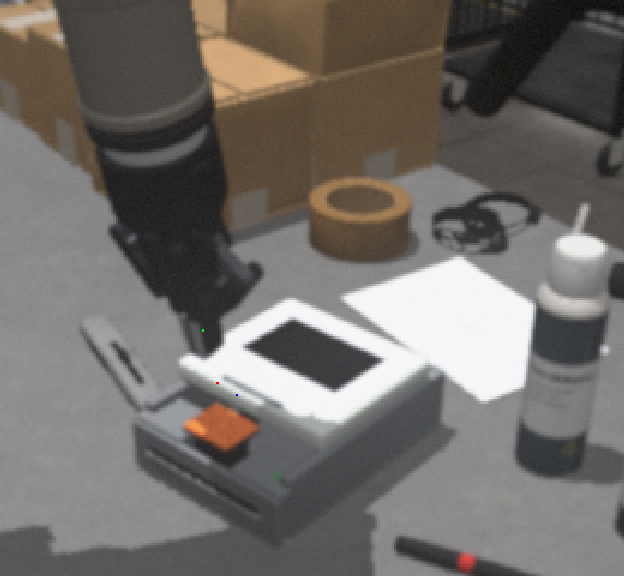

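```bash
python3 - <<'E'
from h import *
a=imaging.read_camera("scene");b=imaging.read_camera("top")
A=cv2.resize(a["image"][215:295,250:315,::-1],None,fx=6,fy=6,interpolation=cv2.INTER_CUBIC)
B=cv2.resize(b["image"][260:340,305:370,::-1],None,fx=6,fy=6,interpolation=cv2.INTER_CUBIC)
cv2.imwrite("pics/zy.png",np.hstack([A,B]))
from mv import *
p,R,o=now()
for z in (.12,.125,.13,.135): 
  for c,P,of in(("s",a,[250,215]),("t",b,[305,260])): print(z,c,((proj(P,W(-.088,0,z))[0]-of)*6).round())
E
```

```text
0.12 s [239. 215.]
0.12 t [200. 204.]
0.125 s [238. 200.]
0.125 t [200. 204.]
0.13 s [238. 185.]
0.13 t [201. 203.]
0.135 s [237. 170.]
0.135 t [201. 202.]
```

View pics/zy.png

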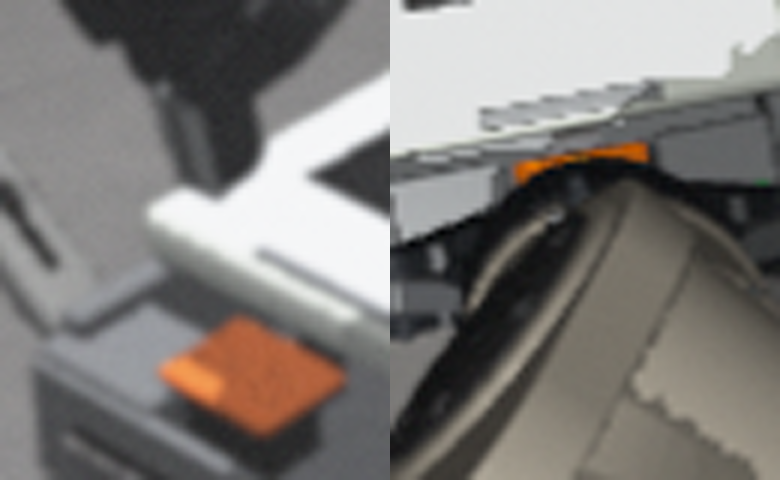

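>>> apply_moves(moves="1 0.04 -0.01 0.08 0 0 0;1 0 0.017 0.08 0 0 0;1 0 0.017 0.08 0 0 0;1 0 0.017 0.08 0 0 0;1 0 0 0 0 0 0")

```text
t: 9.83
eef_pos: [0.5183, -0.1168, 0.0613]
tool_rot: [-0.083, 0.766, -0.634, 0.068]
contact_force: [-0.9, 0.5, 0.9]
gripper_width: -0.001
```

```bash
python3 st.py; python3 look.py g
```

```text
t 9.83 local [-0.0777  0.0017  0.0613] tilt/rot vs aligned [12.28 -0.09  0.02] F [-0.89  0.49  0.9 ] q [-0.32  0.39  0.57  2.2  -0.66  0.49 -0.62]
scene [[225.6 422.4]
 [213.6 372. ]
 [244.8 434.4]]
top [[230.4 456. ]
 [232.8 468. ]
 [254.4 453.6]]
```

View pics/g_scene.png

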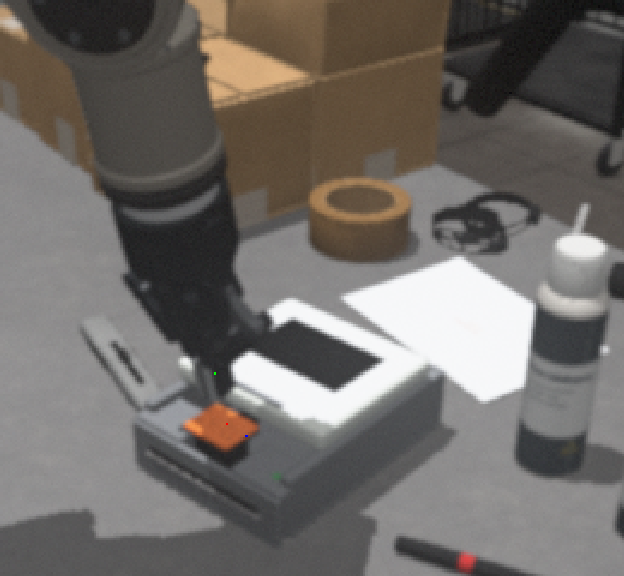

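>>> apply_moves(moves="1 0 0.017 0.08 0 0 0;1 0 0.015 0.07 0 0 0;1 0 0 0 0 0 0;1 0 0 0 0 0 0")

```text
t: 10.27
eef_pos: [0.5185, -0.117, 0.0431]
tool_rot: [-0.083, 0.766, -0.634, 0.068]
contact_force: [-0.3, -1.1, 0.2]
gripper_width: 0.004
```

```bash
python3 st.py; python3 - <<'E'
from h import *
a=imaging.read_camera("scene");save(a,"i1.png",(240,190,370,310),6)
E
```

```text
t 10.27 local [-0.0775  0.0015  0.0431] tilt/rot vs aligned [12.27 -0.09  0.06] F [-0.3  -1.1   0.25] q [-0.28  0.42  0.52  2.21 -0.71  0.45 -0.57]
```

View pics/i1.png

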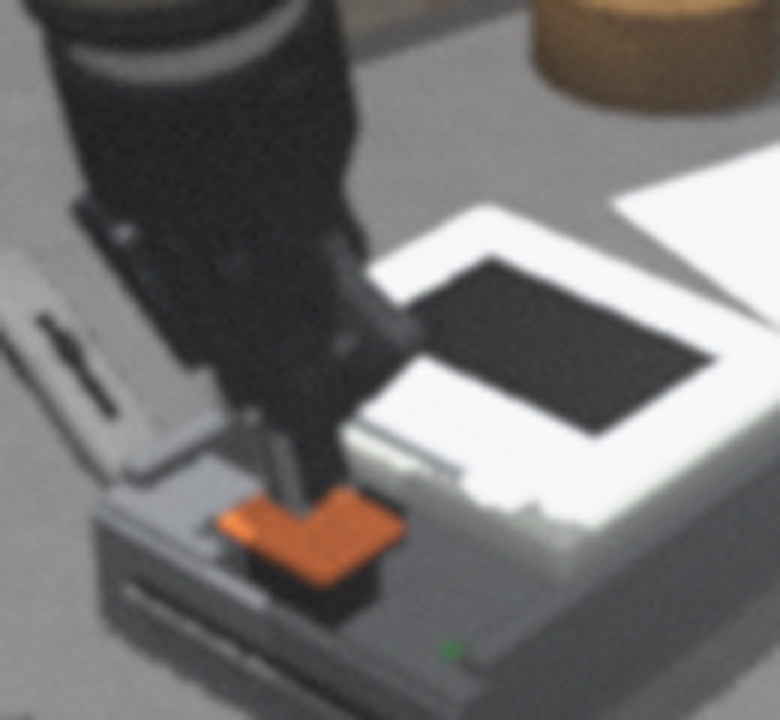

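>>> apply_moves(moves="1 0 0.005 0.025 0 0 0;1 0 0.005 0.025 0 0 0;1 0 0 0 0 0 0")

```text
t: 10.57
eef_pos: [0.5191, -0.117, 0.0368]
tool_rot: [-0.083, 0.766, -0.634, 0.068]
contact_force: [0.9, -0.0, 0.6]
gripper_width: -0.002
```

>>> apply_moves(moves="1 0 0.005 0.025 0 0 0;1 0 0 0 0 0 0;1 0 0 0 0 0 0")

```text
t: 10.82
eef_pos: [0.5191, -0.117, 0.0339]
tool_rot: [-0.083, 0.766, -0.634, 0.068]
contact_force: [-0.5, 0.5, 2.3]
gripper_width: 0.003
```

Contact is starting at TCP z ≈ 0.034 (2.3 N). I'll press about 5.5 mm more in two steps.

>>> apply_moves(moves="1 0 0.005 0.025 0 0 0;1 0 0 0 0 0 0;1 0 0 0 0 0 0")

```text
t: 11.07
eef_pos: [0.5191, -0.117, 0.0308]
tool_rot: [-0.083, 0.766, -0.634, 0.068]
contact_force: [0.3, 0.7, 5.1]
gripper_width: -0.001
```

>>> apply_moves(moves="1 0 0.004 0.02 0 0 0;1 0 0 0 0 0 0;1 0 0 0 0 0 0")

```text
t: 11.32
eef_pos: [0.5193, -0.117, 0.0294]
tool_rot: [-0.084, 0.765, -0.634, 0.068]
contact_force: [-5.8, 1.5, 19.0]
gripper_width: 0.001
```

```bash
python3 st.py; python3 - <<'E'
from h import *
a=imaging.read_camera("scene");save(a,"i2.png",(240,190,370,310),6)
E
```

```text
t 11.32 local [-0.0768  0.0014  0.0294] tilt/rot vs aligned [12.38 -0.12  0.09] F [-5.82  1.52 18.98] q [-0.24  0.45  0.48  2.22 -0.75  0.42 -0.53]
```

View pics/i2.png

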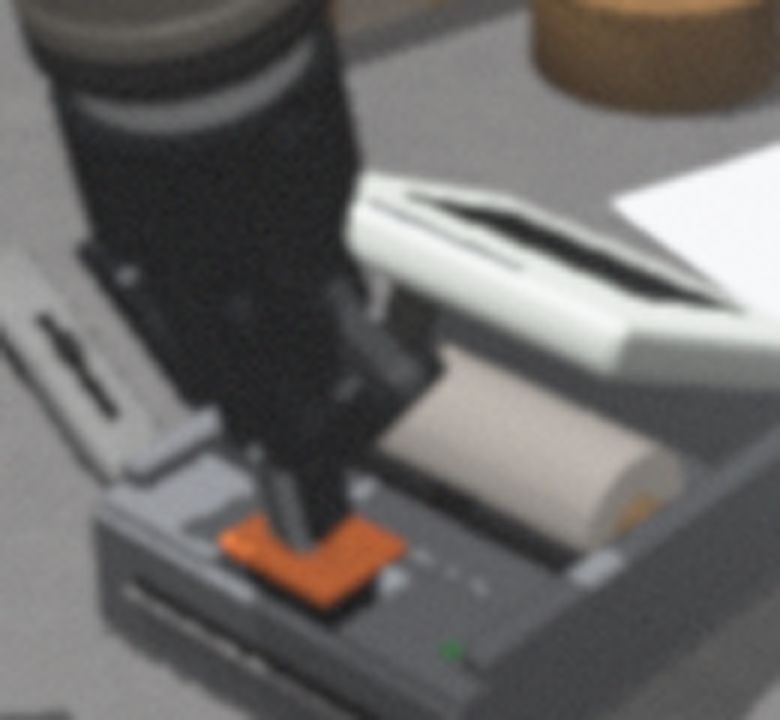

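>>> apply_moves(moves="1 0 0 -0.06 0 0 0;1 0 0.02 -0.12 0 0 0;1 0 0.02 -0.12 0 0 0;1 0 0.02 0 0.5 0 0;1 0 0 0 1 0 0;1 0 0 0 1 0 0;1 0 0 0 1 0 0;1 0 0 0 1 0 0;1 0 0 0 0 0 0")

```text
t: 12.12
eef_pos: [0.5036, -0.1204, 0.0614]
tool_rot: [-0.178, 0.749, -0.623, 0.139]
contact_force: [-0.1, -0.2, -0.5]
gripper_width: -0.0
```

```bash
python3 st.py; python3 look.py j; python3 goto.py -.054 .002 .066 30
```

```text
t 12.12 local [-0.0928  0.001   0.0614] tilt/rot vs aligned [26.09 -0.71  0.28] F [-0.09 -0.19 -0.53] q [ 0.26  0.3  -0.01  2.37 -1.25  0.21  0.07]
scene [[211.2 432. ]
 [187.2 393.6]
 [232.8 444. ]]
top [[235.2 475.2]
 [240.  499.2]
 [259.2 470.4]]
shift(units) [-0.007 -0.289  0.104] turn(units) [ 0.982  0.148 -0.068] shift after turn [-0.006 -0.281  0.123]
```

View pics/j_scene.png

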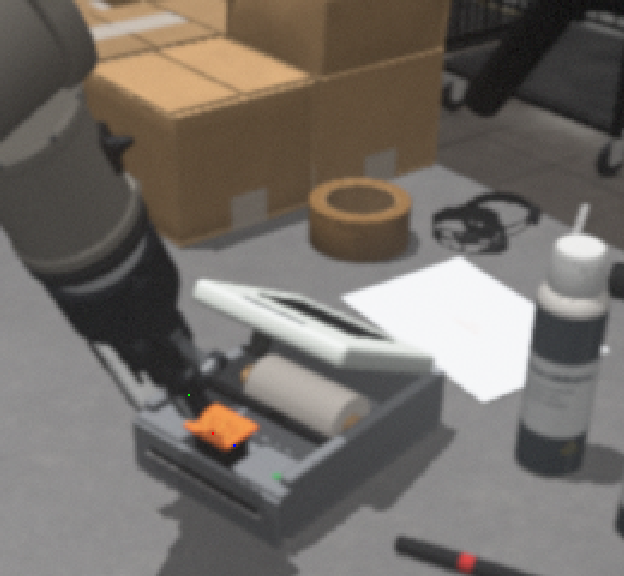

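```bash
python3 - <<'E'
from mv import *
p,R,o=now()
way=[(-75,64),(-57,67),(-45,70),(-33,73)]
for th in np.arange(.6,1.86,.1): way.append((75-122*np.cos(th)+5,62+122*np.sin(th)-35))
q=p
for w in way:
    t=W(w[0]/1e3,.001,w[1]/1e3); print(np.round(w,0),(R.inv().apply(t-q)/.12).round(3)); q=t
E
```

```text
[-75  64] [ 0.002 -0.124  0.042]
[-57  67] [-0.    -0.146  0.043]
[-45  70] [-0.    -0.101  0.021]
[-33  73] [-0.    -0.101  0.021]
[-21.  96.] [-0.002 -0.176 -0.126]
[-13. 106.] [-0.001 -0.091 -0.046]
[ -5. 115.] [-0.001 -0.095 -0.036]
[  4. 123.] [-0.001 -0.098 -0.027]
[ 14. 130.] [-0.001 -0.1   -0.017]
[ 25. 136.] [-0.001 -0.101 -0.007]
[ 36. 141.] [-0.    -0.102  0.003]
[ 47. 145.] [-0.    -0.101  0.014]
[ 59. 147.] [-0.    -0.099  0.024]
[ 71. 149.] [-0.    -0.096  0.033]
[ 84. 149.] [ 0.    -0.092  0.043]
[ 96. 148.] [ 0.    -0.087  0.052]
[108. 146.] [ 0.    -0.082  0.06 ]
```

>>> apply_moves(moves="1 0 -0.124 0.042 0 0 0;1 0 -0.146 0.043 0 0 0;1 0 -0.1 0.021 0 0 0;1 0 0 0 0 0 0")

```text
t: 12.55
eef_pos: [0.5546, -0.108, 0.0713]
tool_rot: [-0.178, 0.752, -0.618, 0.141]
contact_force: [0.4, 0.3, 0.0]
gripper_width: -0.003
```

```bash
python3 st.py; python3 look.py k
```

```text
t 12.55 local [-0.0404  0.0036  0.0713] tilt/rot vs aligned [26.21 -0.56 -0.39] F [0.35 0.33 0.03] q [ 0.09  0.33  0.13  2.28 -1.11  0.24 -0.13]
scene [[259.2 388.8]
 [237.6 350.4]
 [278.4 398.4]]
top [[220.8 410.4]
 [225.6 434.4]
 [244.8 408. ]]
```

View pics/k_scene.png

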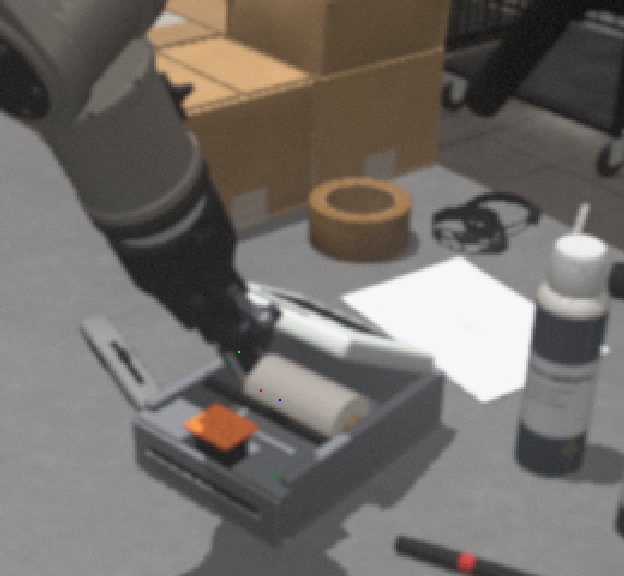

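>>> apply_moves(moves="1 0 -0.06 0 0 0 0;1 0 -0.13 -0.13 0 0 0;1 0 -0.09 -0.046 0 0 0;1 0 -0.095 -0.036 0 0 0;1 0 0 0 0 0 0")

```text
t: 13.07
eef_pos: [0.5814, -0.1041, 0.1146]
tool_rot: [-0.178, 0.751, -0.62, 0.141]
contact_force: [0.0, -0.6, 0.5]
gripper_width: -0.003
```

```bash
python3 st.py; python3 look.py l
```

```text
t 13.07 local [-0.0134  0.0024  0.1146] tilt/rot vs aligned [26.26 -0.57 -0.2 ] F [ 0.01 -0.55  0.51] q [-0.11  0.29  0.33  2.21 -0.87  0.35 -0.41]
scene [[285.6 326.4]
 [264.  285.6]
 [304.8 336. ]]
top [[218.4 372. ]
 [223.2 396. ]
 [242.4 369.6]]
```

View pics/l_scene.png

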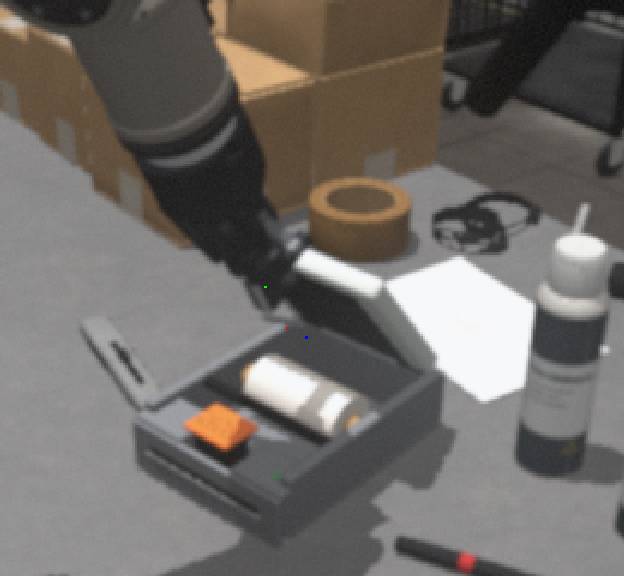

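Lid is riding up (about 0.8–0.9 rad) on the fingertips; I'll continue the arc.

>>> apply_moves(moves="1 0 -0.13 -0.03 0 0 0;1 0 -0.11 -0.02 0 0 0;1 0 -0.1 -0.007 0 0 0;1 0 -0.1 0.003 0 0 0;1 0 -0.1 0.014 0 0 0;1 0 0 0 0 0 0")

```text
t: 13.67
eef_pos: [0.6361, -0.0936, 0.1458]
tool_rot: [-0.178, 0.751, -0.62, 0.14]
contact_force: [0.8, 0.1, 0.6]
gripper_width: -0.002
```

```bash
python3 st.py; python3 look.py m
```

```text
t 13.67 local [0.0423 0.0025 0.1458] tilt/rot vs aligned [26.17 -0.64 -0.16] F [0.78 0.13 0.62] q [-0.22  0.32  0.43  2.08 -0.74  0.44 -0.59]
scene [[333.6 264. ]
 [316.8 220.8]
 [355.2 273.6]]
top [[206.4 297.6]
 [211.2 316.8]
 [230.4 295.2]]
```

View pics/m_scene.png

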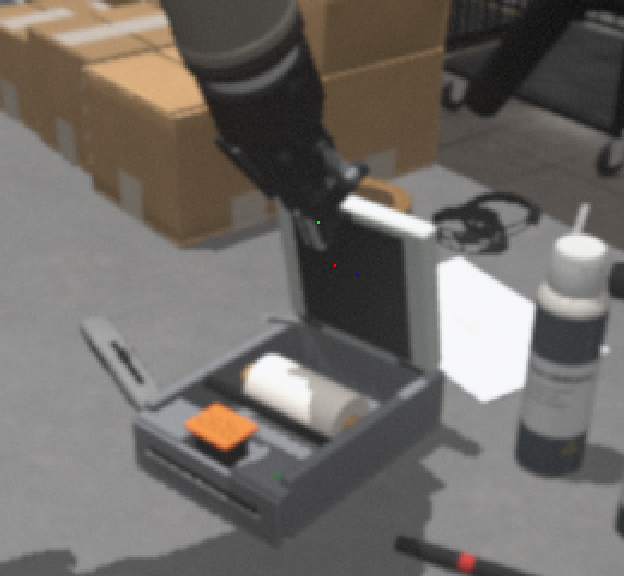

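>>> apply_moves(moves="1 0 -0.12 0.02 0 0 0;1 0 -0.1 0.033 0 0 0;1 0 -0.09 0.043 0 0 0;1 0 -0.06 0.035 0 0 0;1 0 -0.05 0.03 0 0 0;1 0 0 0 0 0 0")

```text
t: 14.27
eef_pos: [0.6884, -0.0835, 0.1501]
tool_rot: [-0.178, 0.751, -0.62, 0.14]
contact_force: [-0.1, 0.6, 0.5]
gripper_width: -0.002
```

```bash
python3 st.py; python3 look.py n
```

```text
t 14.27 local [0.0956 0.0026 0.1501] tilt/rot vs aligned [26.11 -0.65 -0.14] F [-0.12  0.59  0.54] q [-0.25  0.39  0.44  1.97 -0.73  0.48 -0.66]
scene [[376.8 235.2]
 [362.4 192. ]
 [398.4 244.8]]
top [[194.4 230.4]
 [199.2 247.2]
 [220.8 225.6]]
```

View pics/n_scene.png

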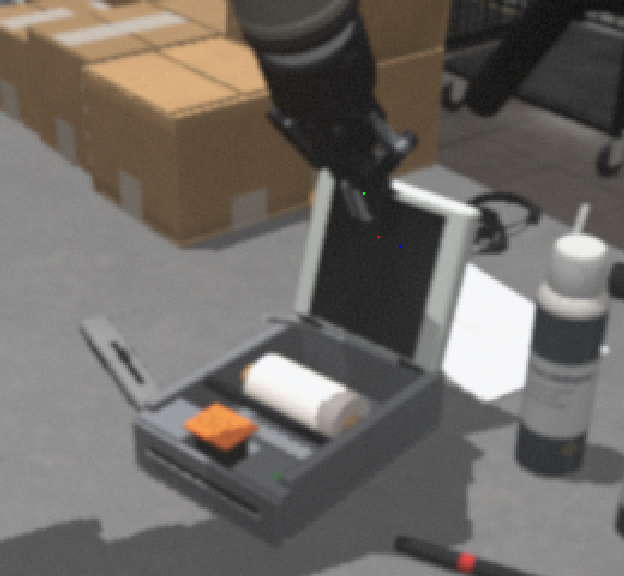

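>>> apply_moves(moves="1 0 -0.05 0.03 0 0 0;1 0 -0.05 0.035 0 0 0;1 0 -0.03 0.02 0 0 0;1 0 0 0 0 0 0;1 0 0 0 0 0 0")

```text
t: 14.78
eef_pos: [0.7042, -0.0808, 0.1468]
tool_rot: [-0.177, 0.751, -0.621, 0.138]
contact_force: [-5.0, -0.4, -0.9]
gripper_width: 0.003
```

```bash
python3 st.py; python3 look.py o
```

```text
t 14.78 local [0.1116 0.0024 0.1468] tilt/rot vs aligned [25.91 -0.7  -0.08] F [-5.02 -0.41 -0.89] q [-0.25  0.42  0.44  1.93 -0.73  0.49 -0.67]
scene [[391.2 232.8]
 [376.8 189.6]
 [410.4 240. ]]
top [[192.  211.2]
 [196.8 225.6]
 [216.  206.4]]
```

View pics/o_scene.png

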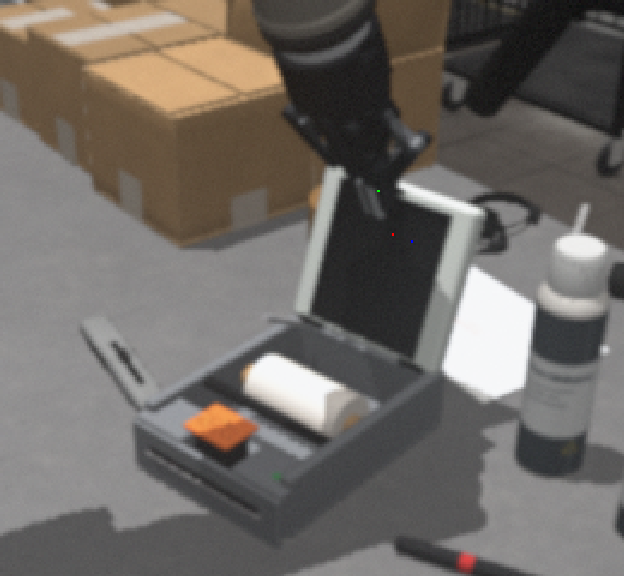

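Lid is at its stop (5 N push-back, and the lid no longer moves). Retreating to the front and up.

>>> apply_moves(moves="1 0 0.1 -0.05 0 0 0;1 0 0.2 -0.1 0 0 0;1 0 0.25 -0.15 0 0 0;1 0 0.25 -0.15 0 0 0;1 0 0.25 -0.15 0 0 0;1 0 0.2 -0.1 0 0 0;1 0 0 0 0 0 0;1 0 0 0 0 0 0;1 0 0 0 0 0 0;1 0 0 0 0 0 0")

```text
t: 15.72
eef_pos: [0.5389, -0.1131, 0.1582]
tool_rot: [-0.178, 0.751, -0.62, 0.14]
contact_force: [0.0, -0.8, 0.8]
gripper_width: 0.002
```

```bash
python3 st.py; python3 look.py r; python3 - <<'E'
from mv import *
for c in("scene","top"):
    p=imaging.read_camera(c)
    for n,z in dict(printer=0,tab_top=.068,hinge_line=.062,lid_edge=.19,cutter=0,red_marker=0,spray_can=0).items():
        print(c,n,[(round(r["score"],2),np.round(r["location"]).tolist(),atz(p,r["location"],z).round(3).tolist()) for r in nets.spot_point(p,n)[:3]])
    e=lambda th:W(.075-.135*np.cos(th),0,.062+.135*np.sin(th))
    print("edge at 1.7,1.9:",proj(p,[e(1.7),e(1.9)]).round())
E
```

```text
t 15.72 local [-0.0568  0.0016  0.1582] tilt/rot vs aligned [26.19 -0.61 -0.15] F [ 0.03 -0.85  0.8 ] q [-0.21  0.15  0.47  2.26 -0.68  0.42 -0.56]
scene [[244.8 297.6]
 [220.8 252. ]
 [264.  307.2]]
top [[228.  422.4]
 [235.2 448.8]
 [254.4 417.6]]
scene printer [(0.58, [323.0, 286.0], [0.592, -0.106, 0.0])]
scene tab_top [(0.75, [288.0, 275.0], [0.506, -0.116, 0.068])]
scene hinge_line [(0.96, [346.0, 242.0], [0.665, -0.084, 0.062])]
scene lid_edge [(0.71, [364.0, 176.0], [0.708, -0.079, 0.19]), (0.19, [322.0, 287.0], [0.437, -0.306, 0.19])]
scene cutter [(0.8, [250.0, 252.0], [0.536, 0.081, 0.0])]
scene red_marker [(0.95, [400.0, 338.0], [0.607, -0.299, 0.0])]
scene spray_can [(0.92, [488.0, 380.0], [0.65, -0.444, 0.0]), (0.86, [466.0, 321.0], [0.73, -0.337, 0.0]), (0.75, [429.0, 287.0], [0.753, -0.232, 0.0])]
edge at 1.7,1.9: [[359. 177.]
 [367. 176.]]
top printer [(0.98, [329.0, 255.0], [0.595, -0.102, 0.0])]
top tab_top [(0.64, [426.0, 252.0], [0.598, -0.294, 0.068]), (0.49, [338.0, 293.0], [0.513, -0.122, 0.068])]
top hinge_line [(0.77, [324.0, 216.0], [0.667, -0.09, 0.062]), (0.41, [426.0, 252.0], [0.6, -0.296, 0.062])]
top lid_edge [(0.61, [318.0, 179.0], [0.711, -0.078, 0.19])]
top cutter [(0.89, [244.0, 280.0], [0.537, 0.075, 0.0])]
top red_marker [(0.9, [427.0, 250.0], [0.61, -0.309, 0.0])]
top spray_can [(0.64, [392.0, 188.0], [0.741, -0.232, 0.0]), (0.64, [439.0, 196.0], [0.728, -0.333, 0.0]), (0.61, [486.0, 231.0], [0.655, -0.435, 0.0])]
edge at 1.7,1.9: [[323. 192.]
 [320. 179.]]
```

View pics/r_scene.png

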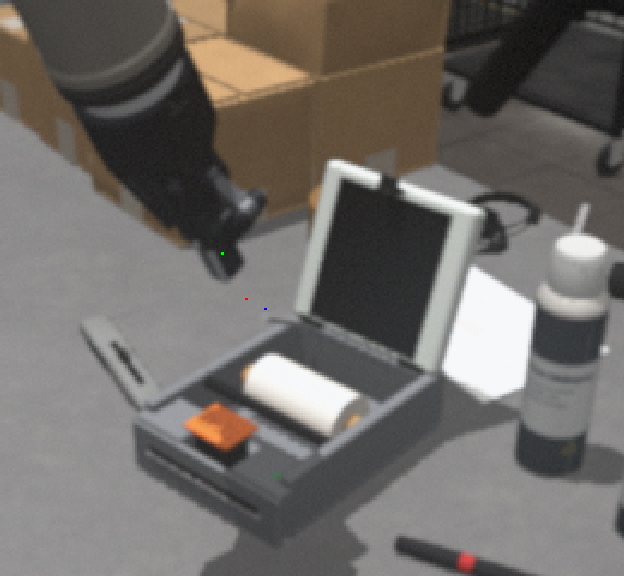

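View pics/r_top.png

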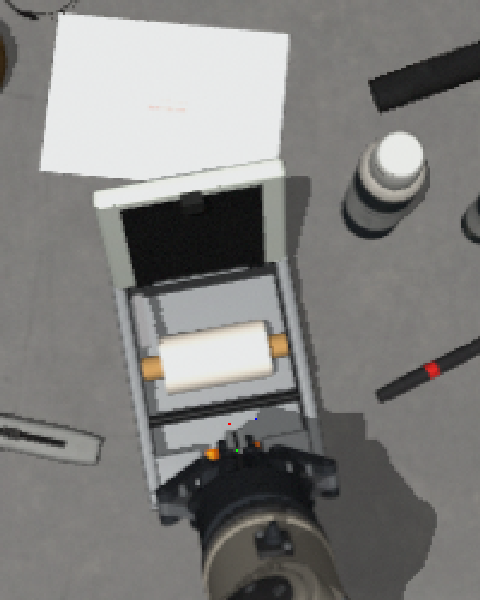

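The lid edge sits where a 1.9 rad opening puts it (top row 179, matching the prediction). The printer and the things around it haven't moved, and the arm is clear, so I'm handing in.

```bash
python3 -c "
from station import bot
print(bot.hand_in(), bot.get_obs()['t'])"
```

```text
the job is handed in; nothing more can be done
the job is handed in; nothing more can be done
```

The lid is fully open and stayed open after the arm backed away. I handed the job in at about 16 s. I pressed the orange tab to its stop with the shut fingertips, and the lid popped up by itself. I then pushed the lid from under its front edge back to its stop.

**Last checks:**
- **Lid:** its edge showed at row 179 in the top camera, exactly where a 1.9 rad opening should put it. The scene camera reading also fit, about 3 pixels off.
- **Surroundings:** the printer, cutter, marker and spray cans read within about 10 mm of their starting places. That is the networks' scatter, and the pictures show no shift.
- **Arm:** the tool was clear of everything, with no contact force beyond sensor noise.

**What disagreed:**
- **Fingertips:** they sat about 34 mm short of the reported tool point, seen in both cameras and confirmed when I touched the tab. I worked by the pictures and slow contact instead of the reported height.
- **Press force:** the press ended at 19 N against the tab's stop, more than the 5.5 N needed. The pictures showed no movement of the printer.
- **False detections:** the networks twice took the marker for a printer part in the last top picture. I ignored those.

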